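# Bin the foot blank with the snapped tenon

### The arm

A 7-joint arm with a two-finger parallel gripper is mounted at the origin on the work surface. World frame = base frame: x ahead of the robot, y to its left, z up, the work surface at z = 0. Lengths are in m, angles in rad, forces in N, time in s.
With the tool pointing down it reaches from about 0.375 to 0.925 m from the base axis. Payload 3.1 kg.
Tool frame: the origin (TCP) lies between the finger pads; the fingertips stand 19 mm ahead of it and the grasp point (between the pads) is the TCP; z points along the fingers, y is the line along which they close (so a half turn about z gives the same grasp; the last joint's range is limited). The gripper opens to 85 mm and grips with 20 to 120 N. Pads are 22 mm wide; open, the fingers measure 114 mm over their backs; the gripper's body (76 mm by 85 mm) begins 54 mm behind the grasp point. The pads swing forward as they close: fully open they stand 13 mm farther back than shut.
Start: joints at [-1.282, 0.383, 0.044, 1.598, -0.018, 1.161, -0.05], TCP at [0.245, 0.602, 0.25] pointing down, gripper open.
Joint ranges: [-2.61, 2.61], [-0.41, 2.15], [-1.48, 1.57], [0, 2.5], [-1.57, 4.71], [0.05, 1.97], [-2.85, 2.85]. Speed limits (rad/s): [2.79, 2.79, 3.14, 3.14, 3.14, 3.14, 3.14].

### API

Orientations are given as a unit quaternion [x, y, z, w].
In Python, from bench import move_ptp, movel, move_j, move_gripper, pause, inverse_kinematics, read_camera, camera_params, MotionError, sign_off, look_for, tip_of, read_time_s, read_qpos, read_joint_vel, read_effort, read_eef_pos, read_tcp_rot, read_ft_force, read_ft_torque, read_finger_gap, read_grasp_force gives the robot as it stands. Calls block until the motion is done:
- move_ptp(position, orientation): joint-space move of the TCP to a pose.
- movel(position, orientation=None, speed=0.15): straight line of the TCP; orientation=None keeps the orientation; speed is the mean speed in m/s.
- move_j(angles): joint-space move.
- move_gripper(opening, effort=None): finger opening in m; effort is the grip in N (None keeps the last); returns when the fingers have stopped.
- pause(seconds).
- inverse_kinematics(position, orientation): joint angles nearest the present ones, or None.
- read_camera(name): name is "scene" or "top"; returns the picture (480x640x3 uint8, red, green, blue); there is no depth.
- camera_params(name): a dict with "K" (3x3 intrinsics, pixels), "camera_from_world" (4x4, takes a point from world to camera coordinates). Camera axes: x right, y down, z forward; pixel columns grow to the right and rows downward; lengths in m; the calibration is good to about 2 mm. A picture is of the moment at which its call begins. camera_params takes no time and is no camera call.
A pose or a line that the arm cannot do raises MotionError and nothing moves.
- sign_off(): hands the job in; it is judged then, once.
Trained networks look in the newest picture that a camera, given by its name, has taken for a name from the list of things; names that differ only in an ending like _2 or _b are one class to them, and where a whole thing is asked for, a point or a joint stands for the part that bears it (a point fixed in the world has none). Each returns a list of dicts, best first, with "confidence" (0 to 1); they miss things now and then, are a little off and sometimes report something else, mostly with a low value. They report only what shows in the picture. A call takes as long as a camera call. They do not tell look-alikes from the thing itself.
- look_for(camera, name): "at" ([column, row] in pixels, amid what is visible of it).
- tip_of(camera, name): "at" ([column, row] in pixels: a listed point, or the origin of a listed thing).
Readings, each from a call of its own:
- read_time_s(): time.
- read_qpos(): joint angles.
- read_joint_vel(): joint speeds.
- read_effort(): joint torques, N m.
- read_eef_pos(): TCP position.
- read_tcp_rot(): TCP orientation.
- read_ft_force(): force on the tool from outside, world axes, zero at the start.
- read_ft_torque(): the same for the moment, N m.
- read_finger_gap(): finger opening in m.
- read_grasp_force(): force on a finger pad.
Only numpy, scipy, OpenCV 4.12 (cv2) and the standard library are available. Lean on these libraries where they do the work, as an engineer would, in place of code of your own. Each camera call takes 0.05 s, during which the arm holds its last target. There are 200 camera calls.

### The job

Three square wooden blanks for zither feet lie on the bench; one has lost its round tenon. Pick up that one, push the sprung flap in the top of the plywood scrap box down with it and keep the flap held well open while you let the blank drop inside, then take the hand out so that the flap springs shut. Leave the two sound blanks where they lie.

Things in the scene. Friction and masses are not known exactly. Their poses are not given: they have to be found in the camera images.
- reject_mid (a point): the reject: a brown wooden square bar 80 mm long, 30 x 30 mm in section, about 80 g, lying flat on the bench; its tenon has snapped off, leaving only a ragged stump up to 5 mm long on one end. This point is at the centre of the bar, 15 mm above the bench; x along the bar towards the stump, z up.
- slot (a point): centre of the slot in the lid of the fixed plywood scrap box, level with the lid's top, 190 mm above the bench. Box 200 (x) x 250 (y) x 190 mm outside, 10 mm walls; slot 136 (x) x 190 mm (y), z up. The flap's hinge runs along the slot's -x edge (two steel plates), parallel to y, 68 mm from this point; free edge at +x. Empty below: inner floor 180 mm down. Best hold the bar parallel to y here.
- flap (a joint): aluminium flap, 130 mm from hinge to free edge, 184 mm wide, 5 mm thick, level with the lid when shut. Angle in rad: 0 shut, grows as it is pushed down inside, stop at 1.45. A spring shuts it: about 3 N half-way along starts it, 5 to 10 N wide open; a blank's weight does not. Fingertips at the slot's centre and 60 to 70 mm below the lid swing it about 1 rad, clear of the bar.
- sound_a_mid (a point): wood-brown square bar like the reject (80 x 30 x 30 mm) but WITH its round tenon, 18 mm diameter and 30 mm long, standing out of the middle of one end, 110 mm over all; lies flat on the bench. This point is at the centre of the square bar, 15 mm above the bench; x along the bar towards the tenon, z up. A sound blank, to be left where it lies.
- sound_b_mid (a point): wood-brown square bar like the reject (80 x 30 x 30 mm) but WITH its round tenon, 18 mm diameter and 30 mm long, standing out of the middle of one end, 110 mm over all; lies flat on the bench. This point is at the centre of the square bar, 15 mm above the bench; x along the bar towards the tenon, z up. A sound blank, to be left where it lies.
Things that resemble listed ones, but are neither listed nor needed, are in the scene too. What is shaped like the part that bears reject_mid but black, green or red is not meant.

How it is judged:
On the way:
1. the flap is held open by at least 0.5 rad with the reject in or under the slot (value of joint flap above 0.5 rad and z of reject_mid in the frame of slot below 0.02 m and x of reject_mid in the frame of slot between -0.1 and 0.1 m and y of reject_mid in the frame of slot between -0.125 and 0.125 m), for 0.2 s.
At the end, for the whole second after the job is handed in: the centre of the reject is inside the scrap box, at least 80 mm below the lid; the flap is shut to within 0.1 rad; both sound blanks are within 30 mm of where they started (x of reject_mid in the frame of slot between -0.1 and 0.1 m and y of reject_mid in the frame of slot between -0.125 and 0.125 m and z of reject_mid in the frame of slot between -0.19 and -0.08 m and value of joint flap below 0.1 rad and distance of each of sound_a_mid, sound_b_mid from where it was at the start of the episode below 0.03 m); the robot touches nothing.
It fails at once if a sound blank is moved by more than 30 mm (distance of any of sound_a_mid, sound_b_mid from where it was at the start of the episode above 0.03 m).
It also fails if it takes over 48 s, if anything falls off the work surface, if the arm or the gripper's body presses on something with over 40 N, if the wrist force passes 120 N, or if a joint passes its speed limit or range.

## Working session

There is one attempt and no reset: what is moved stays moved. The work goes in short steps, each a Python script; the robot and the scene stay as the last script left them, time stands still between calls to the robot, and variables do not carry over. Pictures are saved under pics/ and viewed, at most 10 in all, crops included, and the job is handed in when it is done.

```bash
ls; mkdir -p pics
cat > h.py <<'E'
from bench import *
import numpy as np, cv2
def proj(c,p):
    P=camera_params(c);q=P["camera_from_world"]@np.r_[p,1];u=P["K"]@q[:3];return u[:2]/u[2]
def onplane(c,px,z):
    P=camera_params(c);T=np.linalg.inv(P["camera_from_world"]);d=T[:3,:3]@np.linalg.inv(P["K"])@np.r_[px,1];o=T[:3,3]
    return o+d*(z-o[2])/d[2]
def tri(pa,pb):
    A=[]
    for c,(u,v) in (("scene",pa),("top",pb)):
        P=camera_params(c);M=P["K"]@P["camera_from_world"][:3];A+=[u*M[2]-M[0],v*M[2]-M[1]]
    X=np.linalg.svd(np.array(A))[2][-1];return X[:3]/X[3]
def save(c,n):
    im=read_camera(c);cv2.imwrite(f"pics/{n}.png",im[:,:,::-1]);return im
E
python3 - <<'E'
from h import *
np.set_printoptions(precision=3,suppress=True)
print(read_time_s())
for c in("scene","top"):
    save(c,c+"0")
    P=camera_params(c);print(c,np.linalg.inv(P["camera_from_world"])[:3,3],P["K"][0])
    for n in("reject_mid","sound_a_mid","slot","flap"):
        for f in(look_for,tip_of):
            try:
                for r in f(c,n)[:6]:print(c,n,f.__name__,np.round(r["at"],1),round(r["confidence"],2),onplane(c,r["at"],.19 if n in("slot","flap") else .015))
            except Exception as e:print(c,n,e)
print(read_time_s(),read_eef_pos(),read_tcp_rot())
E
```

```text
pics
0.0
scene [1.185 0.534 1.131] [566.705   0.    324.653]
scene reject_mid call [285.8 218.3] 0.91 [ 0.455 -0.327  0.015]
scene reject_mid call [327.1 220.2] 0.89 [ 0.378 -0.242  0.015]
scene reject_mid call [280.7 256.9] 0.88 [ 0.561 -0.23   0.015]
scene reject_mid call [438.6 351.2] 0.66 [0.494 0.236 0.015]
scene reject_mid call [230.6 207.1] 0.58 [ 0.538 -0.469  0.015]
scene reject_mid call [284.7 218.6] 0.87 [ 0.458 -0.328  0.015]
scene reject_mid call [229.6 206.2] 0.83 [ 0.537 -0.474  0.015]
scene reject_mid call [283.  256.6] 0.78 [ 0.556 -0.226  0.015]
scene reject_mid call [327.4 217.8] 0.63 [ 0.37  -0.248  0.015]
scene sound_a_mid call [240.1 245.9] 0.71 [ 0.613 -0.334  0.015]
scene sound_a_mid call [243.7 242.7] 0.59 [ 0.599 -0.336  0.015]
scene slot call [435.5 352.5] 0.72 [0.609 0.28  0.19 ]
scene slot call [241.4 242.8] 0.71 [ 0.694 -0.203  0.19 ]
scene slot call [283.2 220.6] 0.28 [ 0.579 -0.19   0.19 ]
scene slot call [444.5 328.6] 0.81 [0.552 0.259 0.19 ]
scene flap call [447.9 329.1] 0.6 [0.548 0.264 0.19 ]
scene flap it knows: reject_mid, slot, sound_a_mid, soun
[... 238 characters left out ...]
  0.015]
top reject_mid call [463.4 235.3] 0.8 [ 0.539 -0.454  0.015]
top reject_mid call [413.4 263.1] 0.85 [ 0.468 -0.331  0.015]
top reject_mid call [464.5 236.8] 0.78 [ 0.536 -0.457  0.015]
top reject_mid call [375.2 228.7] 0.59 [ 0.551 -0.237  0.015]
top sound_a_mid call [414.7 206.6] 0.74 [ 0.608 -0.334  0.015]
top slot call [161.6 217.8] 0.8 [0.539 0.248 0.19 ]
top slot call [413.2 262.3] 0.18 [ 0.453 -0.302  0.19 ]
top slot call [155.1 214. ] 0.75 [0.547 0.262 0.19 ]
top slot call [414.4 208.7] 0.65 [ 0.571 -0.305  0.19 ]
top flap call [156.6 217.7] 0.61 [0.539 0.259 0.19 ]
top flap it knows: reject_mid, slot, sound_a_mid, sound_b_mid
0.8 [0.245 0.602 0.25 ] [0.192 0.981 0.    0.   ]
```

View pics/top0.png

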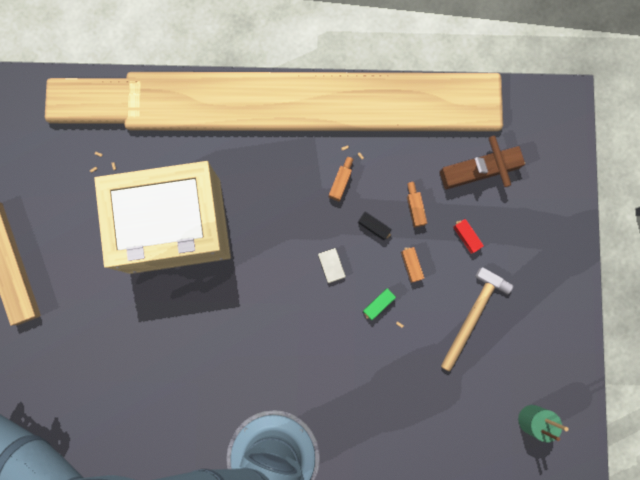

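View pics/scene0.png

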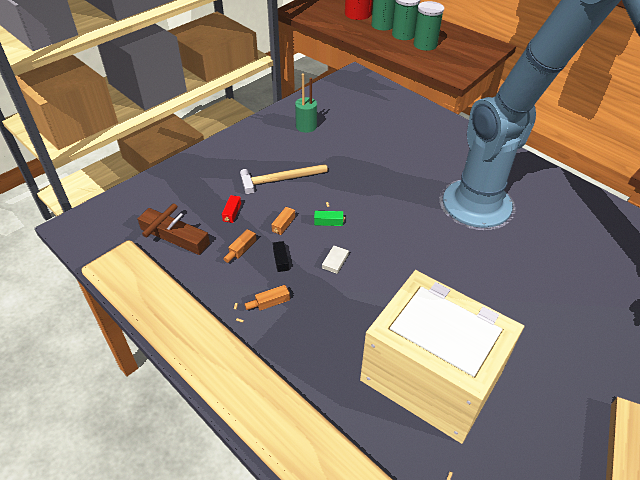

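The brown candidates in the top view are (413,264), which has no tenon, and (342,182) and (417,207), both with tenons. The bar at (413,264) (scene 285,219) fits the reject. Black (375,225), red (468,236), green (380,304) and white (331,266) are decoys. The box slot is at about (157,215), with its hinge plates at (135,253) and (186,245). Next I'll confirm with a crop and measure the outlines.

Run:
```python
from h import *
np.set_printoptions(precision=3,suppress=True)
t=cv2.imread("pics/top0.png");s=cv2.imread("pics/scene0.png")
a=cv2.resize(t[170:300,320:450],(400,400),interpolation=cv2.INTER_CUBIC);b=cv2.resize(s[195:275,245:325],(400,400),interpolation=cv2.INTER_CUBIC)
cv2.imwrite("pics/crop.png",np.hstack([a,b]))
def comp(im,lo,hi,px):
    m=cv2.inRange(cv2.cvtColor(im,cv2.COLOR_BGR2HSV),lo,hi)
    n,l,st,ce=cv2.connectedComponentsWithStats(m);k=l[px[1],px[0]]
    ys,xs=np.where(l==k);pts=np.stack([xs,ys],1).astype(np.float32);print("area",st[k],ce[k]);return pts,ce[k]
C={}
for c,im,px in(("top",t,(413,264)),("scene",s,(285,219))):
    pts,ce=comp(im,(5,100,60),(20,255,255),px);C[c]=ce
    box=cv2.boxPoints(cv2.minAreaRect(pts));print(c,box,[onplane(c,q,.03)[:2] for q in box])
print("bar",tri(C["scene"],C["top"]))
F={}
for c,im,px in(("top",t,(157,215)),("scene",s,(445,329))):
    pts,ce=comp(im,(0,0,200),(179,40,255),px)
    h=cv2.convexHull(pts);q=cv2.approxPolyN(h,4)[0] if hasattr(cv2,"approxPolyN") else cv2.boxPoints(cv2.minAreaRect(pts))
    F[c]=q.astype(float);print(c,q,[onplane(c,x,.19)[:2] for x in q])
for p in F["top"]:
    w=onplane("top",p,.19);k=min(F["scene"],key=lambda x:np.hypot(*(x-proj("scene",w))));print("corner",tri(k,p))
```

```text
area [402 247  22  35 462] [412.329 264.37 ]
top [[400.5 250.5]
 [413.4 246.2]
 [424.  278. ]
 [411.1 282.3]] [array([ 0.496, -0.297]), array([ 0.508, -0.329]), array([ 0.431, -0.354]), array([ 0.42 , -0.323])]
area [271 207  24  28 391] [282.862 220.442]
scene [[267.672 227.393]
 [287.098 204.082]
 [298.311 213.426]
 [278.885 236.738]] [array([ 0.524, -0.323]), array([ 0.424, -0.355]), array([ 0.427, -0.305]), array([ 0.525, -0.276])]
bar [ 0.465 -0.329  0.012]
area [ 111  179   92   82 5292] [155.447 215.732]
top [[118.86  266.74 ]
 [110.433 190.895]
 [194.913 178.575]
 [202.387 236.498]] [array([0.43 , 0.334]), array([0.596, 0.363]), array([0.628, 0.179]), array([0.5  , 0.157])]
area [ 390  282  112   95 5525] [447.919 328.454]
scene [[473.404 376.66 ]
 [388.507 328.147]
 [427.146 277.433]
 [508.173 318.711]] [array([0.6  , 0.362]), array([0.631, 0.18 ]), array([0.473, 0.153]), array([0.44 , 0.335])]
corner [0.432 0.335 0.182]
corner [0.597 0.363 0.188]
corner [0.629 0.179 0.187]
corner [0.494 0.157 0.213]
```

View pics/crop.png

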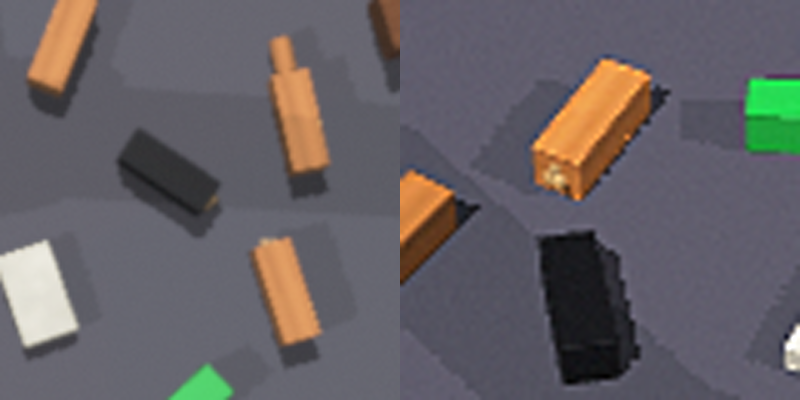

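The crop confirms it: the bar at (413,264) shows only a ragged stump, and the other two brown bars have tenons. The bar centre is at about (0.464,-0.326) with yaw 18°, and triangulation gives it z 0.012. The slot centre is at about (0.552,0.260) with yaw 10°, and the free-edge corners triangulate at z 0.188. Both agree with the text.

```bash
cat >> h.py <<'E'
from scipy.spatial.transform import Rotation as Ro
def down(a):
    c,s=np.cos(a),np.sin(a);return Ro.from_matrix(np.array([[c,s,0],[s,-c,0],[0,0,-1]])).as_quat()
def best(p,a):
    q0=np.array(read_qpos());L=[]
    for k in(0,np.pi):
        q=inverse_kinematics(p,down(a+k))
        if q is not None:L.append((abs(np.array(q)-q0).max(),a+k,q))
    return min(L,key=lambda x:x[0])
E
python3 - <<'E'
from h import *
np.set_printoptions(precision=3,suppress=True)
p=read_eef_pos();movel([p[0],p[1],.32])
b=[.464,-.326];d,a,q=best([*b,.15],np.radians(18.4));print(d,a,q)
move_ptp([*b,.15],down(a));move_gripper(.07,40)
im=save("top","above")
movel([*b,.05]);movel([*b,.022],speed=.06);print("F",read_ft_force())
move_gripper(.0,50);print(read_finger_gap(),read_grasp_force(),read_eef_pos())
movel([*b,.14]);movel([*b,.30],speed=.25);print(read_finger_gap(),read_grasp_force(),read_time_s())
save("scene","lifted")
E
```

```text
1.0765029649986302 0.32114058236695664 [-0.208  0.491  0.931  1.92  -0.476  0.969 -0.304]
F [-0.453 -0.143  0.626]
0.02922857878918396 49.869040846824646 [ 0.465 -0.327  0.023]
0.02949522706707377 49.37145173549652 8.75
```

View pics/lifted.png

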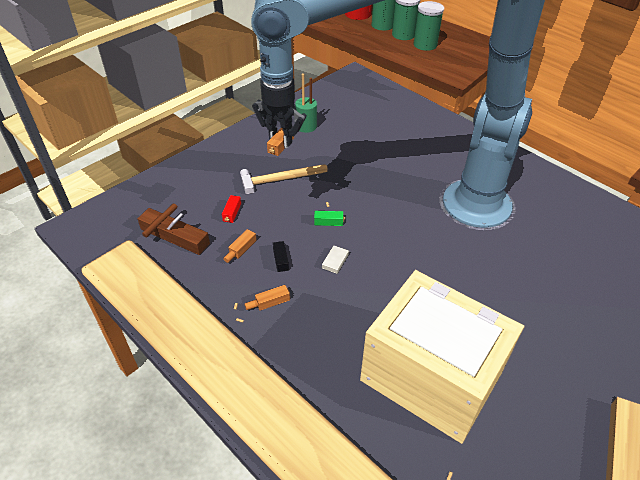

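The bar is in the gripper at (276,142), and both sound blanks at (240,245) and (270,298) haven't moved. Next I'll carry it over the slot and push the flap down.

Run:
```python
from h import *
np.set_printoptions(precision=3,suppress=True)
s=np.array([.5525,.260])+.004*np.array([.984,.176])
d,a,q=best([*s,.30],np.radians(100.2));print(d,a,q)
move_ptp([*s,.30],down(a));movel([*s,.235]);print(read_ft_force(),read_finger_gap())
for z in(.19,.165,.144):
    movel([*s,z],speed=.06);print(z,read_ft_force(),read_finger_gap(),read_eef_pos())
save("scene","inbox");pause(.3);print(read_time_s())
```

```text
0.9649669567738184 1.7488199104983182 [-1.322  0.446  1.079  1.667 -0.408  1.277  0.016]
[ 0.031 -0.568 -1.293] 0.029128308842949206
0.19 [-1.065  0.473  3.837] 0.02904949534603046 [0.557 0.261 0.191]
0.165 [1.325 0.256 3.031] 0.029224837086143284 [0.557 0.261 0.165]
0.144 [3.526 0.744 0.327] 0.029195017503641972 [0.557 0.261 0.144]
13.8333
```

View pics/inbox.png

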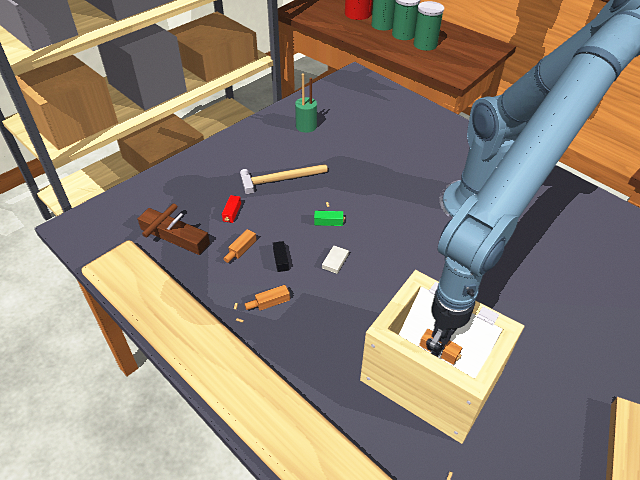

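The flap is pushed well down and the bar is in the slot at (440,347), parallel to y. Forces are a few newtons. Releasing now.

Run:
```python
from h import *
np.set_printoptions(precision=3,suppress=True)
p=read_eef_pos();move_gripper(.055);print(read_finger_gap(),read_grasp_force(),read_ft_force())
pause(.7);save("scene","released")
movel([p[0],p[1],.25],speed=.12);print(read_ft_force());movel([p[0],p[1],.36],speed=.25)
p0=[.30,.56,.36]
try: move_ptp(p0,read_tcp_rot())
except MotionError as e: print(e)
pause(.5);im=save("scene","end");t=save("top","endtop")
r=cv2.imread("pics/released.png")[260:460,340:540]
cv2.imwrite("pics/fin.png",np.hstack([cv2.resize(r,(400,400)),cv2.resize(im[200:460,200:540,::-1],(400,306))[:306] if 0 else cv2.resize(im[200:460,210:540,::-1],(400,400))]))
print(read_finger_gap(),read_ft_force(),read_time_s())
for c in("scene","top"):
    look_for
    for x in look_for(c,"sound_a_mid"):print(c,x["at"],x["confidence"])
```

```text
0.05532681860414537 2.539088102057576 [4.255 1.223 0.065]
[-0.362 -0.352 -0.429]
0.055147031760347416 [0.367 0.715 0.037] 18.6417
scene [239.2, 244.8] 0.91
top [414.7, 205.1] 0.68
```

View pics/fin.png

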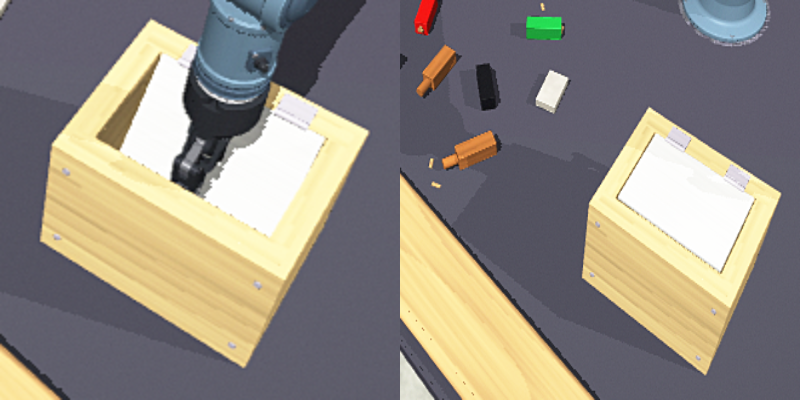

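View pics/endtop.png

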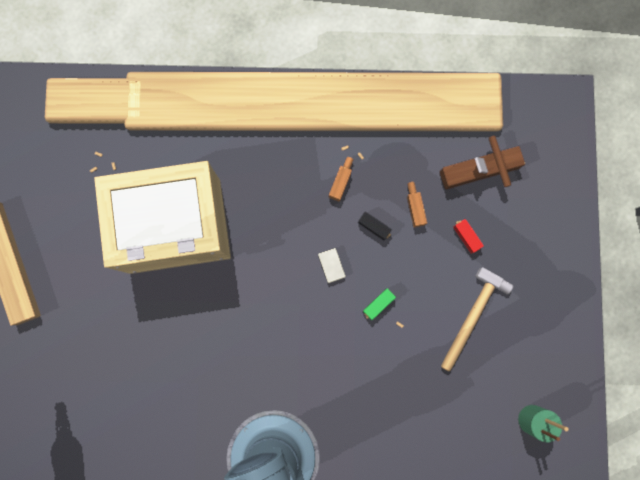

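The bar is gone from both the bench and the fingers. The flap is shut at (157,215), and the sound blanks at (342,182) and (417,207) haven't moved.

```bash
python3 -c "
from bench import *
print(sign_off())"
```

```text
the job is handed in; nothing more can be done
None
```

The job is handed in: the tenon-less blank was dropped into the scrap box, the flap sprang shut behind the hand, and both sound blanks lie where they started (about 19 s used; the verdict was not shown).

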